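# Nip up the gearbox filler plug with the T-key

## Task

Pull the T-handled plug key out of its pipe in the tool holder, work its square end fully down into the square socket of the gearbox's filler plug, and turn the plug clockwise with it until it comes up against its stop. Then draw the key out and put it back, foot down, in the pipe it came from, leaving the plug tight and the other tools and things where they are.

Things in the scene. Friction and masses are not known exactly. Their poses are not given: they have to be found in the camera images.
- key_bar (a point): Centre of the crossbar of the T-key, a plain steel tool of about 320 g, the only one in the holder with a crossbar. Crossbar: flat-sided, 80 mm long (x), 14 mm thick (y), 20 mm high (z, up along the shaft). Below it a 13 mm square shaft, sides parallel to x and y; its foot is 160 mm below this point. The key is 170 mm tall, stands loosely and may lean up to 11 degrees in its pipe.
- key_mid (a point): Centre of the T-key, half-way up its shaft, 75 mm below the centre of the crossbar; axes as key_bar.
- key_tip (a point): Centre of the flat underside of the T-key's square foot (13 mm, its last 3 mm narrowed to 11 mm square); axes as key_bar.
- holder: Fixed tool holder: three upright steel pipes in a row 100 mm apart on a 70 x 280 x 6 mm strip. Origin: centre of the underside; y along the row. Pipes are 37 mm across outside, 30 mm inside, rim 100 mm and inner floor 10 mm above the bench. Every pipe holds one tool; which holds which varies.
- tube0 (a point): Centre of the mouth (at rim height) of the holder's pipe at its y = -100 mm.
- tube1 (a point): Centre of the mouth of the holder's middle pipe.
- tube2 (a point): Centre of the mouth of the holder's pipe at its y = +100 mm.
- socket (a point): Centre of the mouth of the filler plug's square socket, 93 mm above the bench; x, y parallel to the socket's sides, z up, turns with the plug. Plug: dark block 36 mm square, 20 mm high, on top of a fixed aluminium gearbox casting (190 x 150 x 73 mm). Socket: 15 mm square, 16 mm deep, slightly chamfered mouth. A rib on the plug meets a lug on the casting at the stop.
- plug (a joint): Angle of the filler plug in rad: 0 loosest, grows clockwise seen from above, comes up against a firm stop at 1.40 (tight). It starts between 0 and 0.4 and stays where it is left; turning it takes about 0.12 N m.
- drift_mid (a point): Centre of a dark steel drift, a round bar 16 mm across, 138 mm tall with a 26 mm round head, standing in one of the pipes. To be left in its pipe.
- driver_mid (a point): Centre of a nut driver with a 28 mm round black handle, 148 mm tall, standing in one of the pipes. To be left in its pipe.
- can_mid (a point): Centre of a can 66 mm across and 100 mm tall standing on the bench. Bystander.
- tray: Empty open steel tray 100 x 130 x 35 mm; origin at the centre of its underside. Bystander.
- bearing: Steel ball bearing lying flat on the bench, 52 mm across, 18 mm high, 25 mm bore; origin at the centre of its underside. Bystander.

How it is judged (in metres and radians):
On the way, in this order (a step that is already met when the one before it is completed fails the run):
1. the key is drawn right out of its pipe, foot above the rim (z of key_tip in the frame of tube1 above 0.004 m), for 0.1 s.
2. the key's foot is down in the plug's socket (over 11 mm deep), the plug not yet turned past 0.9 rad (z of key_tip in the frame of socket below -0.011 m and horizontal distance between key_tip and socket below 0.008 m and angle between key_tip's own z axis and vertical below 0.17 rad and value of joint plug below 0.9 rad), for 0.1 s.
3. the plug has been turned to its stop (past 1.32 rad) with the key still over 7 mm deep in the socket (z of key_tip in the frame of socket below -0.007 m and horizontal distance between key_tip and socket below 0.008 m and value of joint plug above 1.32 rad), for 0.1 s.
4. the key is drawn clear of the socket (z of key_tip in the frame of socket above 0.004 m), for 0.1 s.
At the end, for the whole second after the job is handed in: The T-key stands foot down on the floor of its pipe (foot under 30 mm above the bench), at rest; the plug is within 0.08 rad of its stop; the drift and the nut driver are still in their pipes ((horizontal distance between key_tip and tube0 below 0.016 m or horizontal distance between key_tip and tube1 below 0.016 m or horizontal distance between key_tip and tube2 below 0.016 m) and z of key_tip in the frame of holder below 0.03 m and angle between key_tip's own z axis and vertical below 0.35 rad and value of joint plug above 1.32 rad and linear speed of key below 0.03 m/s and z of drift_mid in the frame of holder below 0.1 m and z of driver_mid in the frame of holder below 0.105 m); the robot touches nothing.
It fails at once if a bystander (can, tray, bearing) is shifted more than 50 mm (distance of any of can_mid, tray, bearing from where it was at the start of the episode above 0.05 m).
It fails at once if another tool is pulled from the holder (z of drift_mid in the frame of holder above 0.13 m or z of driver_mid in the frame of holder above 0.135 m).
It also fails if it takes over 54 s, if anything falls off the work surface, if the arm or the gripper's body presses on something with over 40 N, if the wrist force passes 120 N, or if a joint passes its speed limit or range.

## Robot

A 6-joint arm with a two-finger parallel gripper is mounted at the origin on the work surface. World frame = base frame: x ahead of the robot, y to its left, z up, the work surface at z = 0. Lengths are in mm, angles in rad, forces in N, time in s.
With the tool pointing down it reaches from about 250 to 850 mm from the base axis. Payload 12.5 kg.
Tool frame: the origin (TCP) lies midway between the tips of the shut fingers; the grasp point (between the pads) lies env.grip_point_offset behind it (env.grip_point_offset is the distance from the TCP to the grasp point, in mm); z points along the fingers, y is the line along which they close (so a half turn about z gives the same grasp; the last joint's range is limited). The gripper opens to 93 mm and grips with 3 to 60 N. Pads are 15 mm wide; open, the fingers measure 128 mm over their backs; the gripper's body (75 mm by 188 mm) begins 65 mm behind the grasp point.
Start: joints at [-1.368, 0.351, 1.652, -0, 1.139, -0.085], TCP at [156.134, -527.358, 218.633] pointing down, gripper open.
Joint ranges: [-2.75, 2.75], [-0.79, 2.1], [0.01, 2.65], [-1.57, 4.71], [0.07, 3.14], [-2.87, 2.87]. Speed limits (rad/s): [2.22, 2.22, 2.79, 3.14, 3.14, 3.14].

## Interface

Orientations are given as a unit quaternion [w, x, y, z].
In Python, from plant import env gives the robot as it stands.
- The arm moves only by the tool send_rows, never from a script. Its argument "targets" is a list of rows, each an object of numbers: "tx", "ty", "tz": the shift along the tool's x, y, z in mm; "roll": the turn about the tool's z in rad. A call has 1 to 20 rows; each row shifts and turns the commanded pose from where the row before left it, along the tool's axes as they then stand; what a row does not reach is not made up. A row lasts 1/8 s, in which the tool goes at most 62.5 mm and 10.7 degrees, less where a joint would pass 70% of its speed; a pose out of reach is approached as far as the arm can. A call is refused whole if a number of a shift passes 62.5 or a number of a turn 0.188, either way. A call with a gripper value outside its range is refused whole. "grip" is the closure, from 0 (fully open) to 1 (shut), set as the call begins (left out, the last holds). The fingers move at their own pace and stop on an object; "newtons" is the grip in N (left out, the last holds). Time passes only in rows, so rows that do not move let the fingers close. It gives the time, the measured TCP pose, the force and the opening at its end, in the units of the state.
- env.get_state(): the state, without advancing time (a new reading comes with each control period).
- env.get_image(name): name is "scene" or "top" or "wrist"; returns a dict with "img" (480x640x3 uint8, red, green, blue), "z_map" (480x640 float32, mm along the optical axis (not along the pixel's ray), 0 where there is no reading), "fovy" (degrees; the focal length in pixels is half the picture's height over the tangent of half this angle, whatever the lens; pixels are square), "cx", "cy" (the principal point, pixels), "xyz" and "rotation" of the camera in the world; the wrist camera has in their place "tool_from_camera" (4x4, takes a point from camera to tool coordinates, whose origin is the TCP and whose axes are the flange's). Camera axes: x right, y down, z forward; pixel columns grow to the right and rows downward; lengths in mm; the calibration is good to about 2 mm. A picture is of the moment at which its call begins: read the wrist's pose just before it.
- env.job_done(): hands the job in, once; it reports no verdict.
Trained networks look in a picture, given as the dict that the camera call returned (one of the last four; its "shot" number tells which), for a name from the list of things; names that differ only in an ending like _2 or _b are one class to them, and where a whole thing is asked for, a point or a joint stands for the part that bears it (a point fixed in the world has none). Each returns a list of dicts, best first, with "score" (0 to 1); they miss things now and then, are a little off and sometimes report something else, mostly with a low value. They report only what shows in the picture. A call takes as long as a camera call.
- env.masks_of(picture, target): "region" (480x640 bool, what is visible of it) and "box" ([left, top, right, bottom] in pixels, round what is visible of it).
The state is a dict: "time": time; "qpos": joint angles; "joint_velocities": joint speeds; "tau": joint torques, N m; "eef_pos": TCP position; "eef_rot": TCP orientation; "ft_force": force on the tool from outside, world axes, zero at the start; "moment": the same for the moment, N m; "finger_gap": finger opening in mm.
Only numpy, scipy, OpenCV 4.12 (cv2) and the standard library are available. Lean on these libraries where they do the work, as an engineer would, in place of code of your own. Each camera call takes 0.05 s, during which the arm holds its last target. There are 200 camera calls.

## Working session

There is one attempt and no reset: what is moved stays moved. The work goes in short steps, Python scripts to look and compute and a tool call to move; the robot and the scene stay as the last step left them, time stands still between calls to the robot, and variables do not carry over. Pictures are saved under pics/ and viewed, on a budget of 10 in all, crops included, one or two more only if the job needs it, and the job is handed in when it is done.

Besides the shell and the picture viewer there is one more tool, called after "Call:" as name(argument=value, ...), one argument or row to a line, values as JSON. send_rows: Moves the arm, as the interface text tells. Its arguments: {"type":"object","properties":{"targets":{"type":"array"},"grip":{"type":"number"},"newtons":{"type":"number"}},"required":["targets"]}

```bash
mkdir -p pics; ls; cat > h.py <<'E'
import numpy as np, cv2
from plant import env
from scipy.spatial.transform import Rotation as R
def shot(n):
    s=env.get_state(); p=env.get_image(n)
    if 'tool_from_camera' in p:
        q=s['eef_rot']; T=np.eye(4); T[:3,:3]=R.from_quat([q[1],q[2],q[3],q[0]]).as_matrix(); T[:3,3]=s['eef_pos']
        p['T']=T@np.array(p['tool_from_camera'])
    else:
        T=np.eye(4); r=np.array(p['rotation'],float); 
        T[:3,:3]=r if r.shape==(3,3) else R.from_quat([r[1],r[2],r[3],r[0]]).as_matrix(); T[:3,3]=p['xyz']; p['T']=T
    p['f']=240/np.tan(np.radians(p['fovy'])/2); return p
def cloud(p):
    z=p['z_map']; v,u=np.mgrid[:480,:640]
    c=np.stack([(u-p['cx'])/p['f']*z,(v-p['cy'])/p['f']*z,z],-1)
    w=c@p['T'][:3,:3].T+p['T'][:3,3]; w[z<=0]=np.nan; return w
def save(n,im): cv2.imwrite('pics/'+n+'.png',np.ascontiguousarray(im[...,::-1]))
E
python3 - <<'E'
from h import *
print(env.grip_point_offset, env.get_state())
for n in ['scene','top']:
    p=shot(n); save(n,p['img']); c=cloud(p); print(n,p['T'],p['f'],p['cx'],p['cy'])
    for t in ['key_bar','holder','plug','socket','drift_mid','driver_mid','can_mid','tray','bearing']:
        for m in env.masks_of(p,t)[:2]:
            w=c[m['region']]; print(t,round(m['score'],2),m['box'],np.nanmedian(w,0).round(),np.nanpercentile(w,98,axis=0).round(),np.nanpercentile(w,2,axis=0).round())
E
```

```text
pics
18.8 {'time': 0.0, 'qpos': array([-1.36760140e+00,  3.51240365e-01,  1.65241248e+00,  2.12171665e-05,
        1.13911197e+00, -8.45954072e-02]), 'joint_velocities': array([-0.00062048,  0.00098207,  0.00155204, -0.00028368,  0.0008036 ,
        0.00106316]), 'tau': array([-1.05520194e-03, -4.97325146e+01, -2.85256398e+01,  6.98587904e-02,
        2.56364315e-02, -8.74373427e-05]), 'eef_pos': array([ 156.07145979, -527.03402149,  218.10358494]), 'eef_rot': array([-5.85620343e-04,  9.89665409e-01,  1.43394679e-01, -2.51181732e-05]), 'ft_force': array([ 0.77977129, -0.35425051,  0.56495865]), 'moment': array([ 0.0322708 , -0.00970307,  0.00832774]), 'finger_gap': 92.78912518612073}
scene [[-7.88756602e-01  5.17361204e-01 -3.31964466e-01  9.55679259e+02]
 [ 6.14696514e-01  6.60897166e-01 -4.30538189e-01  4.15947602e+02]
 [-3.34938138e-03 -5.43647239e-01 -8.39307131e-01  9.50899724e+02]
 [ 0.00000000e+00  0.00000000e+00  0.00000000e+00  1.00000000e+00]] 465.2430103776005 326.44586050726656 236.99221826322736
key_bar 0.84 [450.9, 292.1, 476.7, 335.8] [559. 297. 180.] [593. 315. 183.] 
[... 1839 characters left out ...]
7.] [ 500. -245.   72.]
socket 0.69 [394.3, 267.0, 416.4, 296.9] [ 527. -218.   79.] [ 560. -193.   97.] [ 500. -246.   71.]
driver_mid 0.57 [474.8, 245.7, 536.8, 293.8] [ 557. -483.    4.] [ 609. -409.   37.] [ 505. -545.   -2.]
driver_mid 0.56 [259.7, 249.9, 272.9, 260.3] [590.  98. 155.] [603. 111. 161.] [577.  86.  47.]
can_mid 0.87 [108.5, 260.8, 147.6, 290.1] [541. 423.  97.] [572. 463. 104.] [510. 403.   3.]
tray 0.82 [477.2, 243.5, 538.1, 296.2] [ 556. -486.    4.] [ 608. -411.   37.] [ 505. -545.   -2.]
tray 0.17 [164.3, 249.3, 186.1, 284.8] [557. 294. 178.] [591. 314. 183.] [521. 280.  84.]
bearing 0.68 [301.3, 182.8, 322.8, 208.2] [736.  -3.  17.] [761.  19.  23.] [713. -28.  -1.]
```

```bash
python3 - <<'E'
from h import *
p=shot('wrist'); print(np.array(p['tool_from_camera']).round(3),p['f'],p['cx'],p['cy'])
ims=[]
for n,cr in [('scene',(200,400,300,500)),('top',(200,320,140,440))]:
    p=shot(n); c=cloud(p); q=c[(c[...,2]>172)&(c[...,2]<195)&(abs(c[...,0]-555)<70)&(abs(c[...,1]-297)<60)]
    ctr=q.mean(0); u,s,vt=np.linalg.svd(q-ctr); 
    r=cv2.minAreaRect(q[:,:2].astype(np.float32)); print(n,len(q),ctr,vt[0],r)
    a=vt[0]; t=(q-ctr)@a; print(np.polyfit(t,q[:,2],1), t.min(),t.max())
    ims.append(cv2.resize(p['img'][cr[0]:cr[1],cr[2]:cr[3]],(600,600*(cr[1]-cr[0])//(cr[3]-cr[2]))))
save('a1',cv2.resize(np.vstack(ims),None,fx=.6,fy=.6))
# rims
c=cloud(shot('top')); q=c[(abs(c[...,2]-100)<4)&(abs(c[...,0]-570)<50)&(c[...,1]>60)&(c[...,1]<340)]
for y in (95,197,297):
    s=q[abs(q[:,1]-y)<30]; print(y,len(s),s[:,:2].min(0),s[:,:2].max(0))
E
```

```text
[[-1.00000e-03 -9.70000e-01 -2.44000e-01  6.68280e+01]
 [ 1.00000e+00 -1.00000e-03  1.00000e-03  8.92000e-01]
 [-1.00000e-03 -2.44000e-01  9.70000e-01 -1.67122e+02]
 [ 0.00000e+00  0.00000e+00  0.00000e+00  1.00000e+00]] 360.44680340710767 318.4645115706875 236.88907789234028
scene 346 [557.54129389 297.31333374 180.42529868] [ 0.93310599  0.35946472 -0.00991634] ((555.3401489257812, 296.635498046875), (81.06287384033203, 14.046164512634277), 21.0208740234375)
[-9.91633614e-03  1.80425299e+02] -42.822775124681776 38.23617334629189
top 277 [555.46955707 296.89081891 179.10623997] [-0.93414067 -0.35669824 -0.01214785] ((555.5975952148438, 297.8295593261719), (80.07671356201172, 15.94624137878418), 20.62306022644043)
[-1.21478461e-02  1.79106240e+02] -40.490901101007104 39.66595690963281
95 43 [573.10913591  84.37990181] [605.37495142 119.03024737]
197 50 [554.5779327  182.17669326] [588.99838197 216.65431794]
297 50 [538.00419347 279.39134764] [572.4674335  309.81725838]
```

View pics/a1.png

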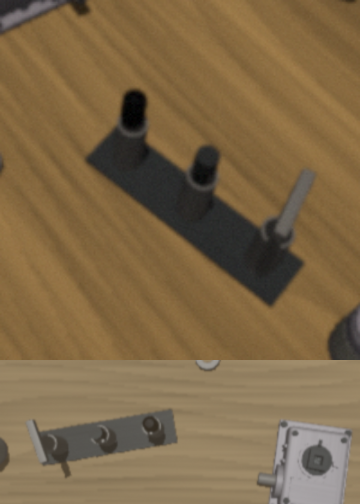

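Call:
send_rows(
  targets=[
    {"tx": 44.7, "ty": -19.2, "tz": -6},
    {"tx": 44.7, "ty": -19.2, "tz": -6},
    {"tx": 44.7, "ty": -19.2, "tz": -6},
    {"tx": 44.7, "ty": -19.2, "tz": -6},
    {"tx": 44.7, "ty": -19.2, "tz": -6},
    {"tx": 44.7, "ty": -19.2, "tz": -6},
    {"tx": 44.7, "ty": -19.2, "tz": -6},
    {"tx": 44.7, "ty": -19.2, "tz": -6},
    {"tx": 44.7, "ty": -19.2, "tz": -6},
    {"tx": 44.7, "ty": -19.2, "tz": -6},
    {"tx": 0},
    {"tx": 0},
  ],
  grip=0,
)

```text
invalid input at $.targets[0]: expected keys tx, ty, tz, roll
```

```bash
python3 - <<'E'
from h import *
s=env.get_state(); print(s['eef_pos'],s['eef_rot'])
p=shot('wrist'); np.savez('w1',img=p['img'],z=p['z_map'],T=p['T'],f=p['f'],cx=p['cx'],cy=p['cy'])
c=cloud(p)
for m in env.masks_of(p,'plug')[:1]:
    w=c[m['region']]; print(m['score'],m['box'],np.nanmedian(w,0),np.nanpercentile(w,98,axis=0),np.nanpercentile(w,2,axis=0))
    b=[int(x) for x in m['box']]; b=[max(b[0]-30,0),max(b[1]-30,0),min(b[2]+30,640),min(b[3]+30,480)]
print(b)
save('w1',np.hstack([cv2.resize(p['img'],(400,300)),cv2.resize(p['img'][b[1]:b[3],b[0]:b[2]],(400,300))]))
E
```

```text
[ 156.12704972 -527.33248667  218.60545683] [-3.21542402e-05  9.89663143e-01  1.43411517e-01 -2.62285977e-06]Traceback (most recent call last):
  File "<stdin>", line 8, in <module>
NameError: name 'b' is not defined
```

All four keys are required.

Call:
send_rows(
  targets=[
    {"tx": 44.7, "ty": -19.2, "tz": -6, "roll": 0},
    {"tx": 44.7, "ty": -19.2, "tz": -6, "roll": 0},
    {"tx": 44.7, "ty": -19.2, "tz": -6, "roll": 0},
    {"tx": 44.7, "ty": -19.2, "tz": -6, "roll": 0},
    {"tx": 44.7, "ty": -19.2, "tz": -6, "roll": 0},
    {"tx": 44.7, "ty": -19.2, "tz": -6, "roll": 0},
    {"tx": 44.7, "ty": -19.2, "tz": -6, "roll": 0},
    {"tx": 44.7, "ty": -19.2, "tz": -6, "roll": 0},
    {"tx": 44.7, "ty": -19.2, "tz": -6, "roll": 0},
    {"tx": 44.7, "ty": -19.2, "tz": -6, "roll": 0},
    {"tx": 0, "ty": 0, "tz": 0, "roll": 0},
    {"tx": 0, "ty": 0, "tz": 0, "roll": 0},
  ],
  grip=0,
)

```text
time: 2.8
eef_pos: [529.8, -216.5, 278.4]
eef_rot: [-0.0, 0.99, 0.144, -0.0]
ft_force: [0.6, -0.0, 0.2]
finger_gap: 93.0
```

```bash
cat > look.py <<'E'
from h import *
import sys
n,t=sys.argv[1:3]
s=env.get_state(); print(s['time'],s['eef_pos'],s['eef_rot'],s['qpos'])
p=shot('wrist'); np.savez(n,img=p['img'],z_map=p['z_map'],T=p['T'],f=p['f'],cx=p['cx'],cy=p['cy'])
c=cloud(p); b=[100,60,540,440]
for m in env.masks_of(p,t)[:1]:
    w=c[m['region']]; print(m['score'],m['box'],np.nanmedian(w,0),np.nanpercentile(w,98,axis=0),np.nanpercentile(w,2,axis=0))
    b=[int(x) for x in m['box']]; b=[max(b[0]-30,0),max(b[1]-30,0),min(b[2]+30,640),min(b[3]+30,480)]
print(b)
save(n,np.hstack([cv2.resize(p['img'],(360,270)),cv2.resize(p['img'][b[1]:b[3],b[0]:b[2]],(270*(b[2]-b[0])//(b[3]-b[1]),270))])[:,:800])
E
python3 look.py w1 plug
```

```text
2.8 [ 529.84204215 -216.54813695  278.37026113] [-6.11782698e-05  9.89642745e-01  1.43551857e-01 -3.14305720e-04] [-4.69187732e-01  3.38985211e-01  1.51728305e+00 -2.72707173e-04
  1.28590890e+00  8.13586265e-01]
0.95 [292.8, 185.8, 345.5, 247.3] [ 528.06255206 -219.58358866   79.43285465] [ 556.77009536 -193.23454822   95.17388333] [ 499.60126237 -246.41691087   76.21829049]
[262, 155, 375, 277]
```

View pics/w1.png

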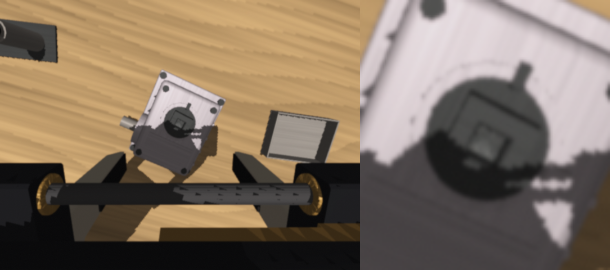

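```bash
python3 - <<'E'
from h import *
p=dict(np.load('w1.npz')); c=cloud(p)
m=(abs(c[...,0]-530)<30)&(abs(c[...,1]+217)<30)
print(np.histogram(c[m][:,2],bins=np.arange(68,102,2)))
q=c[m&(c[...,2]>89)]; print(len(q),np.median(q[:,2]),cv2.minAreaRect(q[:,:2].astype(np.float32)))
h=c[(abs(c[...,0]-530)<12)&(abs(c[...,1]+217)<12)&(c[...,2]<90)]; print(len(h),h[:,2].min(),cv2.minAreaRect(h[:,:2].astype(np.float32)))
# rectified: project plane z=93 grid 5px/mm
X,Y=np.meshgrid(np.arange(490,570,.16),np.arange(-257,-177,.16))
for z in [93]:
    w=np.stack([X,Y,0*X+z],-1); k=(w-p['T'][:3,3])@p['T'][:3,:3]
    u=k[...,0]/k[...,2]*p['f']+p['cx']; v=k[...,1]/k[...,2]*p['f']+p['cy']
    r=cv2.remap(p['img'],u.astype(np.float32),v.astype(np.float32),cv2.INTER_CUBIC)
r=np.clip(r.astype(float)*1.8,0,255).astype(np.uint8)
d=cv2.remap(c[...,2].astype(np.float32),u.astype(np.float32),v.astype(np.float32),cv2.INTER_NEAREST)
d=cv2.cvtColor(np.nan_to_num(np.clip((d-72)*9,0,255)).astype(np.uint8),cv2.COLOR_GRAY2RGB)
save('r1',np.hstack([r[:,100:],d[:,100:]])[100:400])
E
```

```text
(array([ 23, 210, 330, 301, 618, 570,  44,  19,  23,  21,  23,  35, 558,
       500,   0,   0]), array([ 68,  70,  72,  74,  76,  78,  80,  82,  84,  86,  88,  90,  92,
        94,  96,  98, 100]))
29925 397.6289388055885 ((537.7967529296875, -212.66864013671875), (56.77812576293945, 57.45772933959961), 77.67222595214844)
190 76.39107948017704 ((530.2271118164062, -221.22132873535156), (14.187641143798828, 25.749475479125977), 78.55550384521484)
```

View pics/r1.png

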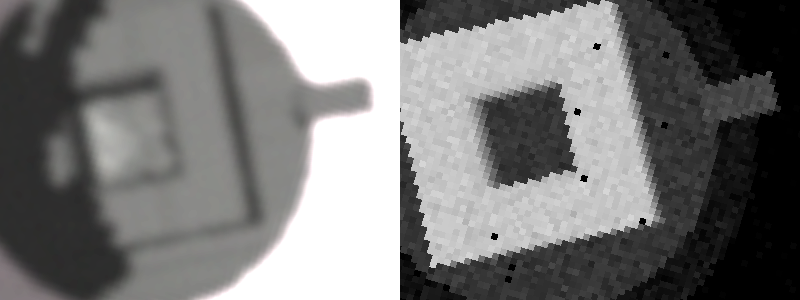

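```bash
cat > sock.py <<'E'
from h import *
def fit(p):
    c=cloud(p); m=(abs(c[...,0]-530)<30)&(abs(c[...,1]+217)<30)
    mm=(m&(c[...,2]>89)&(c[...,2]<100)).astype(np.uint8)
    n,l,st,_=cv2.connectedComponentsWithStats(mm); k=1+np.argmax(st[1:,4]); q=c[l==k]
    print('top',len(q),np.median(q[:,2]),cv2.minAreaRect(q[:,:2].astype(np.float32)))
    # fill hole
    cs,hi=cv2.findContours((l==k).astype(np.uint8),cv2.RETR_CCOMP,cv2.CHAIN_APPROX_NONE)
    T=p['T']
    def pts(ct):
        u=ct[:,0,0].astype(float);v=ct[:,0,1]; d=np.stack([(u-p['cx'])/p['f'],(v-p['cy'])/p['f'],1+0*u],-1)@T[:3,:3].T
        return (T[:3,3]+d*((93-T[2,3])/d[:,2:]))[:,:2].astype(np.float32)
    for ct in cs:
        if len(ct)>15: print(len(ct),cv2.minAreaRect(pts(ct)))
if __name__=='__main__':
    import sys; fit(dict(np.load(sys.argv[1])))
E
python3 sock.py w1.npz
```

```text
top 1105 93.86548724100413 ((525.2514038085938, -219.74334716796875), (36.11100387573242, 36.343177795410156), 78.67362213134766)
126 ((525.4158325195312, -219.72215270996094), (36.289207458496094, 36.71135330200195), 78.94580078125)
52 ((525.5982666015625, -219.47698974609375), (16.206640243530273, 15.839581489562988), 79.57759094238281)
```

Call:
send_rows(
  targets=[
    {"tx": 12.2, "ty": -34.7, "tz": 0, "roll": 0},
    {"tx": 12.2, "ty": -34.7, "tz": 0, "roll": 0},
    {"tx": 12.2, "ty": -34.7, "tz": 0, "roll": 0},
    {"tx": 12.2, "ty": -34.7, "tz": 0, "roll": 0},
    {"tx": 12.2, "ty": -34.7, "tz": 0, "roll": 0},
    {"tx": 12.2, "ty": -34.7, "tz": 0, "roll": 0},
    {"tx": 12.2, "ty": -34.7, "tz": 0, "roll": 0},
    {"tx": 12.2, "ty": -34.7, "tz": 0, "roll": 0},
    {"tx": 12.2, "ty": -34.7, "tz": 0, "roll": 0},
    {"tx": 12.2, "ty": -34.7, "tz": 0, "roll": 0},
    {"tx": 12.2, "ty": -34.7, "tz": 0, "roll": 0},
    {"tx": 12.2, "ty": -34.7, "tz": 0, "roll": 0},
    {"tx": 12.2, "ty": -34.7, "tz": 0, "roll": 0},
    {"tx": 12.2, "ty": -34.7, "tz": 0, "roll": 0},
    {"tx": 0, "ty": 0, "tz": 0, "roll": -0.075},
    {"tx": 0, "ty": 0, "tz": 0, "roll": 0},
    {"tx": 0, "ty": 0, "tz": 0, "roll": 0},
  ],
)

```text
time: 5.03
eef_pos: [556.3, 297.0, 278.7]
eef_rot: [0.0, 0.984, 0.179, 0.0]
ft_force: [-0.0, -0.7, -0.0]
finger_gap: 93.2
```

```bash
python3 look.py w2 key_bar; python3 - <<'E'
from h import *
p=dict(np.load('w2.npz')); c=cloud(p)
q=c[(c[...,2]>170)&(c[...,2]<195)&(abs(c[...,0]-555)<60)&(abs(c[...,1]-297)<40)]
print(len(q),np.median(q,0),q[:,2].min(),q[:,2].max(),cv2.minAreaRect(q[:,:2].astype(np.float32)))
A=np.c_[q[:,:2]-q[:,:2].mean(0),np.ones(len(q))]; print(np.linalg.lstsq(A,q[:,2],rcond=None)[0])
for t in [(589,101.7),(572,199.4),(555,297)]:
    r=c[(abs(c[...,2]-99)<5)&(np.hypot(c[...,0]-t[0],c[...,1]-t[1])<24)]
    if len(r)>5: print(t,len(r),cv2.minEnclosingCircle(r[:,:2].astype(np.float32)),np.median(r[:,2]))
E
```

```text
5.025 [556.3330158  297.00153875 278.74422107] [2.27593446e-05 9.83836434e-01 1.79069456e-01 1.40931268e-05] [ 4.16585640e-01  4.51107352e-01  1.35332408e+00 -5.22769692e-05
  1.33714448e+00  1.62731299e+00]
[100, 60, 540, 440]
1840 [557.23394012 297.76873336 180.83779898] 171.7908064595934 183.17763056232906 ((554.6849365234375, 297.118896484375), (79.06555938720703, 13.555455207824707), 20.873088836669922)
[-1.15149991e-03 -1.27940167e-02  1.80747449e+02]
(589, 101.7) 405 ((588.347412109375, 101.26347351074219), 18.35528564453125) 100.2996278617938
(572, 199.4) 380 ((570.7142944335938, 198.627685546875), 18.33018684387207) 100.50208216911201
(555, 297) 266 ((553.179443359375, 296.78790283203125), 18.41069221496582) 100.60557760624945
```

View pics/w2.png

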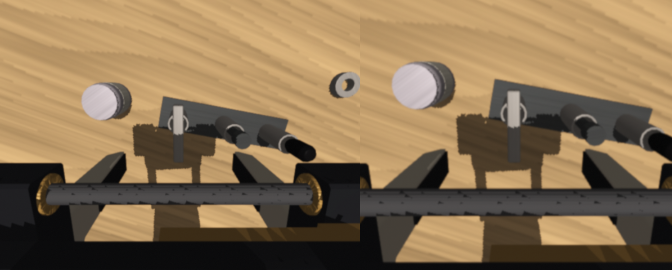

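Call:
send_rows(
  targets=[
    {"tx": -1.5, "ty": -0.6, "tz": 32, "roll": 0},
    {"tx": 0, "ty": 0, "tz": 32, "roll": 0},
    {"tx": 0, "ty": 0, "tz": 32, "roll": 0},
    {"tx": 0, "ty": 0, "tz": 20, "roll": 0},
    {"tx": 0, "ty": 0, "tz": 11, "roll": 0},
    {"tx": 0, "ty": 0, "tz": 0, "roll": 0},
  ],
)

```text
time: 5.88
eef_pos: [554.5, 297.7, 151.4]
eef_rot: [0.0, 0.984, 0.18, -0.0]
ft_force: [-0.0, -0.6, 0.2]
finger_gap: 92.9
```

Call:
send_rows(
  targets=[
    {"tx": 0, "ty": 0, "tz": 0, "roll": 0},
    {"tx": 0, "ty": 0, "tz": 0, "roll": 0},
    {"tx": 0, "ty": 0, "tz": 0, "roll": 0},
    {"tx": 0, "ty": 0, "tz": 0, "roll": 0},
    {"tx": 0, "ty": 0, "tz": 0, "roll": 0},
    {"tx": 0, "ty": 0, "tz": 0, "roll": 0},
    {"tx": 0, "ty": 0, "tz": 0, "roll": 0},
  ],
  grip=1,
  newtons=40,
)

```text
time: 6.75
eef_pos: [554.5, 297.9, 151.6]
eef_rot: [0.0, 0.984, 0.18, -0.0]
ft_force: [0.9, -0.8, 0.4]
finger_gap: 27.7
```

Call:
send_rows(
  targets=[
    {"tx": 0, "ty": 0, "tz": 0, "roll": 0},
    {"tx": 0, "ty": 0, "tz": 0, "roll": 0},
    {"tx": 0, "ty": 0, "tz": 0, "roll": 0},
    {"tx": 0, "ty": 0, "tz": 0, "roll": 0},
  ],
)

```text
time: 7.25
eef_pos: [554.5, 297.9, 151.6]
eef_rot: [0.0, 0.984, 0.18, -0.0]
ft_force: [0.2, 0.2, 0.3]
finger_gap: 13.5
```

Call:
send_rows(
  targets=[
    {"tx": 0, "ty": 0, "tz": -15, "roll": 0},
    {"tx": 0, "ty": 0, "tz": -30, "roll": 0},
    {"tx": 0, "ty": 0, "tz": -30, "roll": 0},
    {"tx": 0, "ty": 0, "tz": -30, "roll": 0},
    {"tx": 0, "ty": 0, "tz": -35, "roll": 0},
    {"tx": 0, "ty": 0, "tz": -35, "roll": 0},
    {"tx": 0, "ty": 0, "tz": 0, "roll": 0},
    {"tx": 0, "ty": 0, "tz": 0, "roll": 0},
  ],
)

```text
time: 8.25
eef_pos: [554.0, 297.7, 325.1]
eef_rot: [0.0, 0.984, 0.18, -0.001]
ft_force: [-0.8, 0.7, -4.5]
finger_gap: 13.6
```

```bash
cat > key.py <<'E'
from h import *
import sys
s=env.get_state(); e=s['eef_pos']; print(s['time'],e,s['eef_rot'],s['ft_force'],s['finger_gap'])
for n in ['scene','top']:
    p=shot(n); c=cloud(p); ms=env.masks_of(p,'key_mid')
    for m in ms[:2]:
        w=c[m['region']]; w=w[(np.hypot(w[:,0]-e[0],w[:,1]-e[1])<60)&(w[:,2]>60)]; print(n,round(m['score'],2),m['box'],len(w))
        if len(w)<20: continue
        # shaft points: below the bar, slices
        for lo in range(int(e[2])-150,int(e[2])+40,20):
            q=w[(w[:,2]>lo)&(w[:,2]<lo+20)]
            if len(q)>4: print('  ',lo+10,len(q),np.median(q,0).round(1))
    if len(sys.argv)>1:
        b=p['T']; k=(np.array([e[0],e[1],e[2]-60])-b[:3,3])@b[:3,:3]; u=int(k[0]/k[2]*p['f']+p['cx']); v=int(k[1]/k[2]*p['f']+p['cy'])
        im=p['img'][max(v-75,0):v+75,max(u-75,0):u+75]; save(sys.argv[1]+n,cv2.resize(im,(390,390)))
if len(sys.argv)>1:
    a=[cv2.imread('pics/'+sys.argv[1]+n+'.png') for n in ('scene','top')]; cv2.imwrite('pics/'+sys.argv[1]+'.png',np.hstack(a))
E
python3 key.py k1
```

```text
8.25 [554.00399651 297.72299408 325.08992848] [ 2.60173415e-04  9.83586692e-01  1.80433063e-01 -1.03065417e-03] [-0.76711263  0.68098457 -4.48939532] 13.626168478527312
scene 0.92 [462.4, 244.2, 504.1, 312.2] 697
   185 16 [559.7 297.7 193.9]
   205 44 [559.5 297.7 205.3]
   225 49 [559.7 298.  225.1]
   245 55 [559.5 298.2 245.6]
   265 54 [559.8 298.4 266.2]
   285 25 [560.3 296.  278.4]
   345 359 [571.4 302.4 353.6]
   365 80 [560.5 298.6 355.5]
top 0.55 [153.7, 266.8, 173.6, 285.8] 75
   185 6 [551.6 291.7 190. ]
   205 17 [550.2 291.7 203.7]
   225 12 [549.3 293.4 227.3]
   245 7 [550.1 292.2 243.3]
   345 31 [526.2 280.1 346.9]
```

View pics/k1.png

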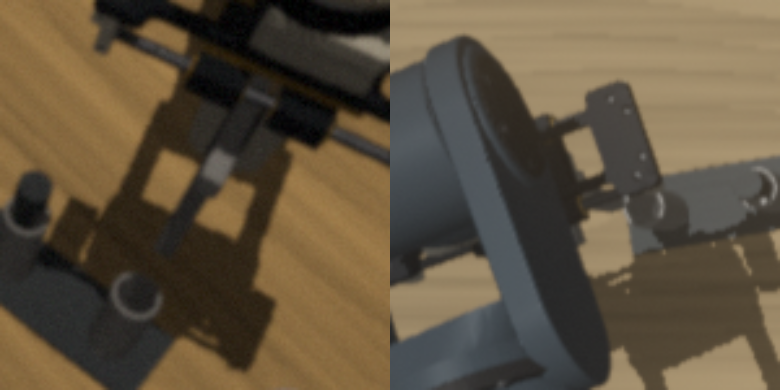

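Call:
send_rows(
  targets=[
    {"tx": -8, "ty": 18, "tz": 0, "roll": 0},
    {"tx": -15, "ty": 33.8, "tz": 0, "roll": 0},
    {"tx": -15, "ty": 33.8, "tz": 0, "roll": 0},
    {"tx": -15, "ty": 33.8, "tz": 0, "roll": 0},
    {"tx": -15, "ty": 33.8, "tz": 0, "roll": 0},
    {"tx": -15, "ty": 33.8, "tz": 0, "roll": 0},
    {"tx": -15, "ty": 33.8, "tz": 0, "roll": 0},
    {"tx": -15, "ty": 33.8, "tz": 0, "roll": 0},
    {"tx": -15, "ty": 33.8, "tz": 0, "roll": 0},
    {"tx": -15, "ty": 33.8, "tz": 10, "roll": 0},
    {"tx": -15, "ty": 33.8, "tz": 10, "roll": 0},
    {"tx": -15, "ty": 33.8, "tz": 10, "roll": 0},
    {"tx": -15, "ty": 33.8, "tz": 10, "roll": 0},
    {"tx": -15, "ty": 33.8, "tz": 10, "roll": 0},
    {"tx": -7.4, "ty": 16, "tz": 0, "roll": 0},
  ],
)

```text
time: 10.32
eef_pos: [524.6, -221.2, 275.8]
eef_rot: [-0.0, 0.984, 0.179, -0.001]
ft_force: [0.3, 0.2, -3.8]
finger_gap: 13.5
```

Call:
send_rows(
  targets=[
    {"tx": 0, "ty": 0, "tz": 0, "roll": -0.1},
    {"tx": 0, "ty": 0, "tz": 0, "roll": -0.16},
    {"tx": 0, "ty": 0, "tz": 0, "roll": -0.17},
    {"tx": 0, "ty": 0, "tz": 0, "roll": -0.17},
    {"tx": 0, "ty": 0, "tz": 0, "roll": -0.17},
    {"tx": 0, "ty": 0, "tz": 0, "roll": -0.15},
    {"tx": 0, "ty": 0, "tz": 0, "roll": -0.095},
    {"tx": 0, "ty": 0, "tz": 0, "roll": 0},
    {"tx": 0, "ty": 0, "tz": 0, "roll": 0},
  ],
)

```text
time: 11.45
eef_pos: [525.7, -219.2, 276.8]
eef_rot: [0.0, 0.773, 0.635, 0.0]
ft_force: [-0.8, -1.8, -3.8]
finger_gap: 13.6
```

```bash
python3 look.py w3 key_mid; python3 sock.py w3.npz; python3 key.py k2; python3 - <<'E'
from h import *
im=np.load('w3.npz')['img'][130:330,200:440]; save('w3z',cv2.resize(im,(720,600)))
E
```

```text
11.45 [ 525.72233103 -219.24641872  276.8357069 ] [7.06840521e-05 7.72604280e-01 6.34887878e-01 6.34556837e-05] [-4.76863628e-01  3.34423216e-01  1.52740392e+00  6.34206160e-05
  1.27958551e+00 -2.81812291e-01]
0.98 [303.8, 212.8, 335.9, 398.1] [ 527.4927978  -206.87932498  306.12370975] [ 537.68778477 -181.19152956  307.41734119] [ 514.0238373  -257.16158115  298.23770793]
[273, 182, 365, 428]
top 539 93.91217266615735 ((525.2938232421875, -219.3278045654297), (36.16954803466797, 35.40576171875), 78.24552154541016)
156 ((525.20849609375, -219.43966674804688), (36.17692184448242, 35.67948532104492), 78.75809478759766)
11.55 [ 525.76859163 -219.26694452  276.74563686] [3.91694085e-05 7.72382943e-01 6.35157134e-01 5.26503034e-05] [ 1.13146412 -0.47571172 -3.63029334] 13.517876557477917
scene 0.82 [301.7, 92.0, 312.5, 153.5] 514
   136 15 [ 528.1 -216.   142. ]
   156 41 [ 529.4 -215.7  154.8]
   176 49 [ 529.3 -215.7  176.1]
   196 49 [ 529.4 -215.4  196.9]
   216 50 [ 530.1 -215.6  216.5]
   236 55 [ 529.1 -215.3  236.4]
   256 51 [ 529.3 -215.2  256.3]
   276 19 [ 531.9 -215.5  271.2]
   296 113 [ 534.8 -189.5  299.7]
   316 68 [ 528.8 -199.9  306.9]
scene 0.26 [350.1, 267.8, 467.0, 368.9] 0
```

View pics/w3z.png

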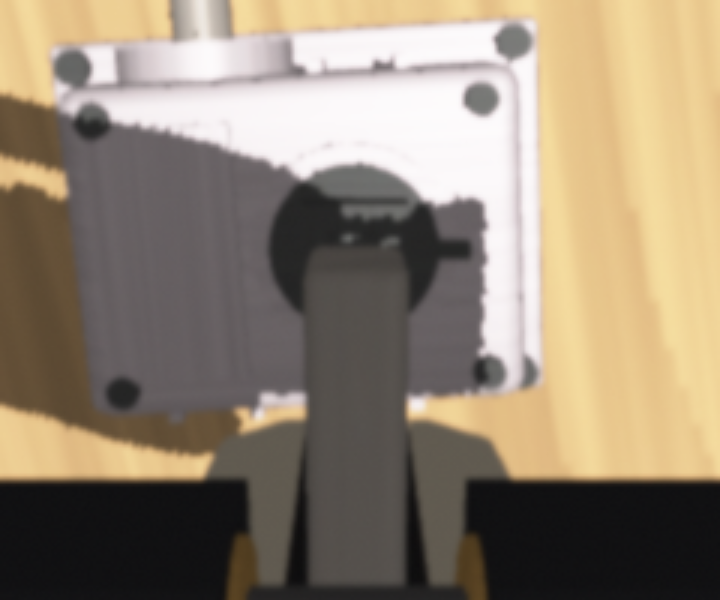

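```bash
python3 - <<'E'
from h import *
p=dict(np.load('w3.npz')); c=cloud(p); e=np.array([525.72,-219.25,276.84]); yaw=2*np.arctan2(.634888,.772604); print('yaw',yaw,np.degrees(yaw))
X=np.array([np.cos(yaw),np.sin(yaw),0]); Y=np.array([np.sin(yaw),-np.cos(yaw),0])
d=c-e; t=np.stack([d@X,d@Y,-d[...,2]],-1)
print('socket in tool',(np.array([525.25,-219.45,0])-e)@X,(np.array([525.25,-219.45,0])-e)@Y)
m=(abs(t[...,1])<12)&(abs(t[...,0])<25)&(t[...,2]<150)
for lo in range(-30,150,12):
    q=t[m&(t[...,2]>lo)&(t[...,2]<lo+12)]
    if len(q)>5: print(lo+6,len(q),'x',np.median(q[:,0]).round(2),'y',np.percentile(q[:,1],[3,50,97]).round(2), q[:,2].max().round(1))
# column edges of the shaft by row
g=p['img'].astype(float).mean(-1)
for v in (216,222,230,245,260): 
    z=p['z_map'][v]; k=np.where((z>0)&(z<345)&(abs(np.arange(640)-319)<40))[0]; print(v,k.min() if len(k) else 0,k.max() if len(k) else 0,np.median(z[k]) if len(k) else 0)
E
```

```text
yaw 1.3757273298097392 78.8233697589003
socket in tool -0.28730894478287006 -0.42231927525010604
-24 2365 x 8.37 y [-9.02 -0.18  9.28] -18.0
-12 176 x 8.19 y [-11.77  -7.84  11.76] -6.1
0 69 x 8.11 y [-11.72   8.36  11.8 ] -0.1
216 303 334 147.31659
222 301 335 140.89316
230 301 335 141.54161
245 301 335 142.92017
260 302 335 144.62465
```

```bash
python3 - <<'E'
from h import *
p=dict(np.load('w3.npz')); c=cloud(p); e=np.array([525.72,-219.25,276.84]); yaw=1.3757
X=np.array([np.cos(yaw),np.sin(yaw),0]); Y=np.array([np.sin(yaw),-np.cos(yaw),0])
d=c-e; t=np.stack([d@X,d@Y,-d[...,2]],-1)
q=t[(abs(t[...,1])<13)&(abs(t[...,0])<60)&(t[...,2]<-22)&(t[...,2]>-40)]
print(len(q),q.min(0),q.max(0)); print(cv2.minAreaRect(q[:,:2].astype(np.float32)))
for lo in range(-10,45,5):
    r=q[(q[:,0]>lo)&(q[:,0]<lo+5)]
    if len(r)>5: print(lo,len(r),r[:,1].min().round(2),r[:,1].max().round(2),np.median(r[:,2]).round(2))
print(np.polyfit(q[:,0],q[:,2],1),np.polyfit(q[:,1],q[:,2],1))
E
```

```text
5263 [-41.425285   -12.99913951 -39.99503376] [ 38.85358886  12.99765722 -22.0212284 ]
((-1.0433082580566406, 1.215179443359375), (25.842811584472656, 80.1971435546875), 82.68795013427734)
-10 113 -6.91 6.91 -29.2
-5 376 -6.9 6.91 -29.39
0 402 -6.91 6.89 -29.35
5 948 -13.0 13.0 -29.67
10 386 -6.8 6.83 -29.34
15 396 -6.74 6.78 -29.35
20 406 -6.65 6.72 -29.29
25 420 -7.1 6.69 -29.32
30 428 -6.98 6.61 -29.3
35 416 -6.93 6.76 -28.7
[ 6.53515167e-03 -2.95617226e+01] [-1.61968458e-03 -2.95159920e+01]
```

Call:
send_rows(
  targets=[
    {"tx": 0.8, "ty": -0.4, "tz": 10, "roll": 0},
    {"tx": 0, "ty": 0, "tz": 15, "roll": 0},
    {"tx": 0, "ty": 0, "tz": 10, "roll": 0},
    {"tx": 0, "ty": 0, "tz": 3, "roll": 0},
    {"tx": 0, "ty": 0, "tz": 0, "roll": 0},
  ],
)

```text
time: 12.38
eef_pos: [525.6, -218.5, 238.5]
eef_rot: [-0.0, 0.772, 0.636, -0.0]
ft_force: [0.3, -0.4, -3.8]
finger_gap: 13.6
```

Call:
send_rows(
  targets=[
    {"tx": 0, "ty": 0, "tz": 2, "roll": 0},
    {"tx": 0, "ty": 0, "tz": 2, "roll": 0},
    {"tx": 0, "ty": 0, "tz": 2, "roll": 0},
    {"tx": 0, "ty": 0, "tz": 2, "roll": 0},
    {"tx": 0, "ty": 0, "tz": 0, "roll": 0},
  ],
)

```text
time: 13.0
eef_pos: [525.5, -218.4, 230.4]
eef_rot: [-0.0, 0.772, 0.636, -0.0]
ft_force: [0.1, -0.7, -3.2]
finger_gap: 13.5
```

Call:
send_rows(
  targets=[
    {"tx": 0, "ty": 0, "tz": 2.5, "roll": 0},
    {"tx": 0, "ty": 0, "tz": 2.5, "roll": 0},
    {"tx": 0, "ty": 0, "tz": 2.5, "roll": 0},
    {"tx": 0, "ty": 0, "tz": 2, "roll": 0},
    {"tx": 0, "ty": 0, "tz": 0, "roll": 0},
  ],
)

```text
time: 13.62
eef_pos: [525.5, -218.4, 220.9]
eef_rot: [-0.0, 0.772, 0.636, -0.0]
ft_force: [-0.3, 0.4, -4.1]
finger_gap: 13.5
```

Call:
send_rows(
  targets=[
    {"tx": 0, "ty": 0, "tz": 1, "roll": 0},
    {"tx": 0, "ty": 0, "tz": 0, "roll": 0},
    {"tx": 0, "ty": 0.04, "tz": 0, "roll": 0.08},
    {"tx": 0, "ty": 0.08, "tz": 0, "roll": 0.12},
    {"tx": 0, "ty": 0.08, "tz": 0, "roll": 0.12},
    {"tx": 0, "ty": 0.08, "tz": 0, "roll": 0.12},
    {"tx": 0, "ty": 0, "tz": 0, "roll": 0},
  ],
  newtons=60,
  grip=1,
)

```text
time: 14.5
eef_pos: [525.7, -218.5, 220.1]
eef_rot: [-0.0, 0.892, 0.452, -0.0]
ft_force: [-1.3, -0.2, -3.9]
finger_gap: 13.4
```

```bash
python3 -c "
from h import *
s=env.get_state();print(s['eef_pos'],s['ft_force'],s['moment'],s['qpos'])"
```

```text
[ 525.69185775 -218.46008135  220.09363487] [-1.28462153 -0.1747288  -3.88832309] [0.2163816  0.25208944 0.05900473] [-4.75629941e-01  3.84406201e-01  1.59885457e+00  6.13293896e-06
  1.15882068e+00  1.56505394e-01]
```

Call:
send_rows(
  targets=[
    {"tx": 0, "ty": 0.08, "tz": 0, "roll": 0.12},
    {"tx": 0, "ty": 0.08, "tz": 0, "roll": 0.12},
    {"tx": 0, "ty": 0.08, "tz": 0, "roll": 0.12},
    {"tx": 0, "ty": 0.08, "tz": 0, "roll": 0.12},
    {"tx": 0, "ty": 0, "tz": 0, "roll": 0},
  ],
)

```text
time: 15.12
eef_pos: [525.9, -218.7, 220.1]
eef_rot: [-0.0, 0.974, 0.228, -0.0]
ft_force: [-1.0, 1.0, -3.5]
finger_gap: 13.3
```

```bash
python3 -c "
from h import *
s=env.get_state();print(s['eef_pos'],s['ft_force'],s['moment'],s['qpos'])"
```

```text
[ 525.94947306 -218.6862776   220.12907887] [-0.97115814  1.04639215 -3.50982537] [0.16044256 0.27299609 0.08433671] [-4.75794641e-01  3.84889947e-01  1.59804880e+00  4.69137407e-05
  1.15900601e+00  6.33981051e-01]
```

Call:
send_rows(
  targets=[
    {"tx": 0, "ty": 0.05, "tz": 0, "roll": 0.08},
    {"tx": 0, "ty": 0.05, "tz": 0, "roll": 0.08},
    {"tx": 0, "ty": 0, "tz": 0, "roll": 0},
  ],
)

```text
time: 15.5
eef_pos: [526.0, -218.8, 220.1]
eef_rot: [-0.0, 0.989, 0.15, -0.0]
ft_force: [-0.7, 1.1, -2.1]
finger_gap: 13.8
```

```bash
python3 -c "
from h import *
s=env.get_state();print(s['eef_pos'],s['ft_force'],s['moment'],s['qpos'])"
```

```text
[ 526.04673157 -218.77703512  220.12465156] [-0.72482709  1.12659168 -2.09742226] [0.28552947 0.30714888 0.06135208] [-4.75867824e-01  3.85057295e-01  1.59781336e+00  6.82519127e-05
  1.15894958e+00  7.92834702e-01]
```

Call:
send_rows(
  targets=[
    {"tx": 0, "ty": 0.05, "tz": 0, "roll": 0.06},
    {"tx": 0, "ty": 0, "tz": 0, "roll": 0},
  ],
)

```text
time: 15.75
eef_pos: [526.1, -218.9, 220.1]
eef_rot: [-0.0, 0.993, 0.121, -0.0]
ft_force: [-1.1, 1.6, -3.0]
finger_gap: 13.8
```

```bash
python3 -c "
from h import *
s=env.get_state();print(s['eef_pos'],s['ft_force'],s['moment'],s['qpos'])"
```

```text
[ 526.05816475 -218.85974659  220.12890305] [-1.12947772  1.57322339 -2.95342236] [0.30743564 0.34665056 0.09353983] [-4.75990249e-01  3.85126737e-01  1.59769984e+00  7.31143719e-05
  1.15898778e+00  8.53109897e-01]
```

Call:
send_rows(
  targets=[
    {"tx": 0, "ty": 0.05, "tz": 0, "roll": 0.06},
    {"tx": 0, "ty": 0.05, "tz": 0, "roll": 0.06},
    {"tx": 0, "ty": 0, "tz": 0, "roll": 0},
  ],
)

```text
time: 16.12
eef_pos: [526.1, -218.9, 220.1]
eef_rot: [-0.0, 0.998, 0.061, -0.0]
ft_force: [-1.4, 1.0, -3.8]
finger_gap: 13.8
```

```bash
python3 -c "
from h import *
s=env.get_state();print(s['eef_pos'],s['ft_force'],s['moment'],s['qpos'][5])"
```

```text
[ 526.09045152 -218.94465484  220.09516729] [-1.39487731  1.00486427 -3.77095684] [0.34501883 0.3578199  0.03741569] 0.9733870480151787
```

Call:
send_rows(
  targets=[
    {"tx": 0, "ty": 0.05, "tz": 0, "roll": 0.06},
    {"tx": 0, "ty": 0.05, "tz": 0, "roll": 0.06},
    {"tx": 0, "ty": 0, "tz": 0, "roll": 0},
  ],
)

```text
time: 16.5
eef_pos: [526.1, -219.1, 220.1]
eef_rot: [-0.0, 1.0, 0.001, -0.0]
ft_force: [-0.9, 0.1, -3.2]
finger_gap: 13.7
```

```bash
python3 -c "
from h import *
s=env.get_state();print(s['eef_pos'],s['ft_force'],s['moment'],s['qpos'][5])"; python3 look.py w4 plug; python3 sock.py w4.npz; python3 - <<'E'
from h import *
im=np.load('w4.npz')['img'][130:330,200:440]; save('w4z',cv2.resize(im,(600,500)))
E
```

```text
[ 526.10458749 -219.07185209  220.10603593] [-0.85363462  0.1220917  -3.23476551] [0.42579011 0.330118   0.08277473] 1.0934665239574692
16.5 [ 526.10458749 -219.07185209  220.10603593] [-6.04515132e-05  9.99999866e-01  5.11699242e-04 -5.29597642e-05] [-4.76280711e-01  3.85339459e-01  1.59744531e+00  6.41749798e-05
  1.15895748e+00  1.09346652e+00]
0.85 [285.6, 194.1, 359.9, 254.7] [ 535.56168879 -221.53712557   78.40005915] [ 552.69746393 -192.5895046    94.77051475] [ 505.51809047 -254.46846389   76.42192726]
[255, 164, 389, 284]
top 491 93.80458266935403 ((525.1953735351562, -219.7006072998047), (36.43636703491211, 36.023887634277344), 13.0075101852417)
219 ((525.4608154296875, -219.63601684570312), (36.90468978881836, 36.03463363647461), 13.010634422302246)
```

View pics/w4z.png

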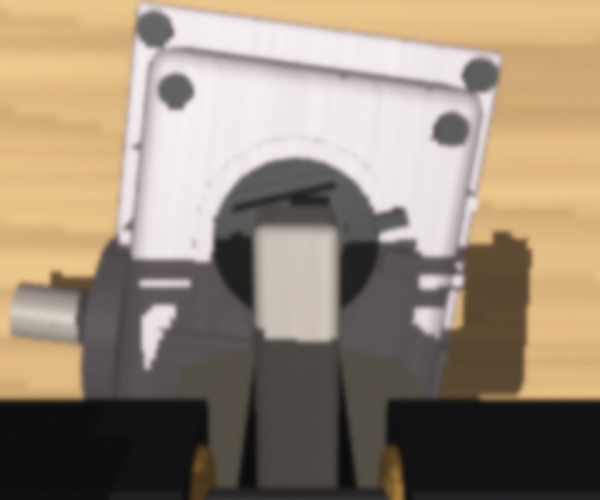

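Call:
send_rows(
  targets=[
    {"tx": 0, "ty": 0.05, "tz": 0, "roll": 0.06},
    {"tx": 0, "ty": 0.05, "tz": 0, "roll": 0.06},
    {"tx": 0, "ty": 0, "tz": 0, "roll": 0},
  ],
)

```text
time: 16.98
eef_pos: [526.1, -219.2, 220.1]
eef_rot: [-0.0, 0.998, -0.06, -0.0]
ft_force: [-1.8, 1.3, -3.7]
finger_gap: 13.6
```

```bash
python3 -c "
from h import *
s=env.get_state();print(s['eef_pos'],s['ft_force'],s['moment'],s['qpos'][5])
from sock import fit
fit(shot('wrist'))"
```

```text
[ 526.10169215 -219.18269188  220.11743971] [-1.75414073  1.28254313 -3.73833594] [0.38448363 0.31125189 0.07526719] 1.2143797599300772
top 490 93.84451150515329 ((525.2918090820312, -219.74990844726562), (36.15693283081055, 36.05866622924805), 6.289125919342041)
219 ((525.5210571289062, -219.75244140625), (36.74551773071289, 36.15809631347656), 5.919939994812012)
```

Call:
send_rows(
  targets=[
    {"tx": 0, "ty": 0.05, "tz": 0, "roll": 0.06},
    {"tx": 0, "ty": 0.05, "tz": 0, "roll": 0.06},
    {"tx": 0, "ty": 0, "tz": 0, "roll": 0},
  ],
)

```text
time: 17.4
eef_pos: [526.1, -219.3, 220.1]
eef_rot: [-0.0, 0.993, -0.12, -0.0]
ft_force: [-1.2, 1.8, -2.0]
finger_gap: 13.2
```

```bash
python3 -c "
from h import *
s=env.get_state();print(s['eef_pos'],s['ft_force'],s['moment'],s['qpos'][5])
from sock import fit
fit(shot('wrist'))"
```

```text
[ 526.13123456 -219.2695812   220.1411906 ] [-1.20261116  1.83923537 -2.00142959] [0.4387801  0.30045859 0.1982196 ] 1.334052336813007
top 483 93.91844755235792 ((525.4083251953125, -219.7932891845703), (36.122825622558594, 36.08164978027344), 1.7501118183135986)
214 ((525.50341796875, -219.77090454101562), (36.96123504638672, 36.11537170410156), 1.6756304502487183)
```

Call:
send_rows(
  targets=[
    {"tx": 0, "ty": 0.05, "tz": 0, "roll": 0.06},
    {"tx": 0, "ty": 0, "tz": 0, "roll": 0},
  ],
)

```text
time: 17.7
eef_pos: [526.1, -219.3, 220.1]
eef_rot: [0.0, 0.989, -0.149, -0.0]
ft_force: [-0.7, 1.4, -3.1]
finger_gap: 13.6
```

```bash
python3 -c "
from h import *
s=env.get_state();print(s['eef_pos'],s['ft_force'],s['moment'],s['qpos'][5])
from sock import fit
p=shot('wrist');fit(p);save('w5z',cv2.resize(p['img'][130:330,200:440],(600,500)))"
```

```text
[ 526.1134289  -219.3309826   220.11725952] [-0.67610453  1.42257017 -3.05980918] [0.45367925 0.33870008 0.36322553] 1.3939900479923868
top 346 93.9003337897708 ((525.4263916015625, -227.163818359375), (36.3583984375, 21.540969848632812), 1.8910969495773315)
132 ((525.6138305664062, -227.1826171875), (36.79317092895508, 21.395360946655273), 1.5354546308517456)
```

View pics/w5z.png

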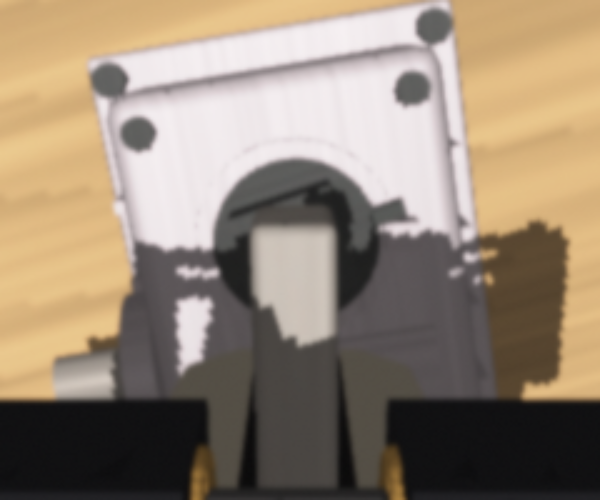

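Call:
send_rows(
  targets=[
    {"tx": 0, "ty": -0.05, "tz": 0, "roll": -0.1},
    {"tx": 0, "ty": -0.05, "tz": 0, "roll": -0.1},
    {"tx": 0, "ty": 0, "tz": -3, "roll": 0},
    {"tx": 0, "ty": 0, "tz": -4, "roll": 0},
    {"tx": 0, "ty": 0, "tz": -5, "roll": 0},
    {"tx": 0, "ty": 0, "tz": -8, "roll": 0},
    {"tx": 0, "ty": 0, "tz": -20, "roll": 0},
    {"tx": 0, "ty": 0, "tz": -25, "roll": 0},
    {"tx": 0, "ty": 0, "tz": -25, "roll": 0},
    {"tx": 0, "ty": 0, "tz": -20, "roll": 0},
    {"tx": 0, "ty": 0, "tz": 0, "roll": 0},
  ],
)

```text
time: 19.12
eef_pos: [526.7, -219.6, 331.9]
eef_rot: [0.001, 0.999, -0.051, 0.002]
ft_force: [0.4, -1.4, -4.8]
finger_gap: 13.3
```

```bash
python3 key.py; python3 - <<'E'
from h import *
from sock import fit
s=env.get_state(); e=s['eef_pos']; p=shot('wrist'); fit(p); q=s['eef_rot']; yaw=2*np.arctan2(q[2],q[1]); print(yaw,e)
X=np.array([np.cos(yaw),np.sin(yaw),0]); Y=np.array([np.sin(yaw),-np.cos(yaw),0]); d=cloud(p)-e
t=np.stack([d@X,d@Y,-d[...,2]],-1); q=t[(abs(t[...,1])<10)&(abs(t[...,0])<60)&(t[...,2]<-22)&(t[...,2]>-40)&(t[...,0]>12)]
print(q.min(0),q.max(0),np.polyfit(q[:,0],q[:,2],1))
for lo in (15,25,33):
    r=q[(q[:,0]>lo)&(q[:,0]<lo+5)]; print(lo,np.percentile(r[:,1],[1,99]))
E
```

```text
19.125 [ 526.6901286  -219.5917569   331.90833767] [ 7.78394815e-04  9.98686962e-01 -5.11968014e-02  1.62299894e-03] [ 0.41732716 -1.37223568 -4.75650264] 13.284682449090049
scene 0.94 [281.7, 73.6, 313.6, 138.8] 612
   191 18 [ 530.3 -216.   196.8]
   211 54 [ 531.5 -215.7  211.4]
   231 53 [ 528.8 -215.5  231.3]
   251 56 [ 531.1 -215.3  250. ]
   271 61 [ 530.2 -215.2  271.4]
   291 65 [ 530.3 -215.3  291.3]
   311 65 [ 530.3 -214.9  310.7]
   331 33 [ 532.1 -215.4  325.3]
   351 147 [ 552.7 -217.3  353.4]
   371 60 [ 549.2 -221.4  361.9]
top 0.45 [171.7, 239.9, 287.9, 285.5] 0
top 524 93.96850718815014 ((526.9763793945312, -219.85008239746094), (33.23610305786133, 35.9633674621582), 1.422081470489502)
137 ((526.9440307617188, -219.8478240966797), (33.972007751464844, 36.032691955566406), 1.501563310623169)
-0.10226931850234575 [ 525.85169054 -219.1205981   329.16065207]
[ 12.00230321  -5.96541126 -31.68800793] [ 39.95402677   7.91757759 -22.06734397] [  0.03948194 -30.03267217]
15 [-5.62243781  7.88204214]
25 [-5.94109764  7.73523468]
33 [-5.82910661  7.64754929]
```

Call:
send_rows(
  targets=[
    {"tx": -1.6, "ty": -18, "tz": 0, "roll": 0},
    {"tx": -1.6, "ty": -34.5, "tz": 0, "roll": 0},
    {"tx": -1.6, "ty": -34.5, "tz": 0, "roll": 0},
    {"tx": -1.6, "ty": -34.5, "tz": 0, "roll": 0},
    {"tx": -1.6, "ty": -34.5, "tz": 0, "roll": 0},
    {"tx": -1.6, "ty": -34.5, "tz": 0, "roll": 0},
    {"tx": -1.6, "ty": -34.5, "tz": 0, "roll": 0},
    {"tx": -1.6, "ty": -34.5, "tz": 0, "roll": 0},
    {"tx": -1.6, "ty": -34.5, "tz": 0, "roll": 0},
    {"tx": -1.6, "ty": -34.5, "tz": 0, "roll": 0},
    {"tx": -1.6, "ty": -34.5, "tz": 0, "roll": 0},
    {"tx": -1.6, "ty": -34.5, "tz": 0, "roll": 0},
    {"tx": -1.6, "ty": -34.5, "tz": 0, "roll": 0},
    {"tx": -1.6, "ty": -34.5, "tz": 0, "roll": 0},
    {"tx": -1.6, "ty": -34.5, "tz": 0, "roll": 0},
    {"tx": 0, "ty": -15.7, "tz": 0, "roll": 0},
  ],
)

```text
time: 21.38
eef_pos: [554.1, 299.3, 329.6]
eef_rot: [0.0, 0.999, -0.05, -0.0]
ft_force: [0.9, -0.0, -3.8]
finger_gap: 13.5
```

Call:
send_rows(
  targets=[
    {"tx": 0, "ty": 0, "tz": 0, "roll": -0.155},
    {"tx": 0, "ty": 0, "tz": 0, "roll": -0.155},
    {"tx": 0, "ty": 0, "tz": 0, "roll": -0.155},
    {"tx": 0, "ty": 0, "tz": 0, "roll": 0},
    {"tx": 0, "ty": 0, "tz": 0, "roll": 0},
    {"tx": 0, "ty": 0, "tz": 0, "roll": 0},
  ],
)

```text
time: 22.12
eef_pos: [554.9, 297.1, 330.1]
eef_rot: [0.0, 0.984, 0.179, -0.0]
ft_force: [0.1, -0.6, -3.3]
finger_gap: 13.7
```

```bash
python3 key.py k3; python3 - <<'E'
from h import *
s=env.get_state(); e=s['eef_pos']; p=shot('wrist'); c=cloud(p)
for t in [(589,101.7),(572,199.4),(555,297)]:
    r=c[(abs(c[...,2]-99)<5)&(np.hypot(c[...,0]-t[0],c[...,1]-t[1])<24)]
    if len(r)>5: print(t,len(r),cv2.minEnclosingCircle(r[:,:2].astype(np.float32)))
q=s['eef_rot']; yaw=2*np.arctan2(q[2],q[1]); X=np.array([np.cos(yaw),np.sin(yaw),0]); Y=np.array([np.sin(yaw),-np.cos(yaw),0]); d=c-e
t=np.stack([d@X,d@Y,-d[...,2]],-1); q=t[(abs(t[...,1])<9)&(abs(t[...,0])<60)&(t[...,2]<-22)&(t[...,2]>-40)&(t[...,0]>12)]
print(yaw,q.min(0),q.max(0),np.polyfit(q[:,0],q[:,2],1))
E
```

```text
22.125 [554.91344991 297.12126177 330.10894096] [ 2.54335899e-05  9.83772864e-01  1.79418357e-01 -6.46509914e-05] [ 0.13465326 -0.59522184 -3.33631064] 13.740053755173921
scene 0.98 [462.7, 242.4, 505.9, 313.9] 629
   190 9 [561.5 296.8 197.5]
   210 38 [561.  297.4 209.6]
   230 43 [560.8 296.6 230.3]
   250 51 [560.8 297.6 251.7]
   270 56 [560.9 297.9 270.6]
   290 20 [561.4 296.  283.9]
   350 338 [574.4 302.5 358.5]
   370 69 [563.7 298.3 360.5]
top 0.59 [153.6, 266.6, 171.5, 283.7] 32
   230 5 [551.3 291.6 227.8]
   350 24 [526.2 279.3 352.8]
(589, 101.7) 296 ((587.93505859375, 100.46438598632812), 18.527799606323242)
(572, 199.4) 269 ((570.8369750976562, 198.74127197265625), 18.386672973632812)
(555, 297) 191 ((553.9761962890625, 297.2156066894531), 18.093189239501953)
0.36207810444576877 [ 12.00081791  -6.15139133 -31.36580996] [ 39.38728601   7.78388691 -22.0204001 ] [  0.04083409 -30.09636578]
```

View pics/k3.png

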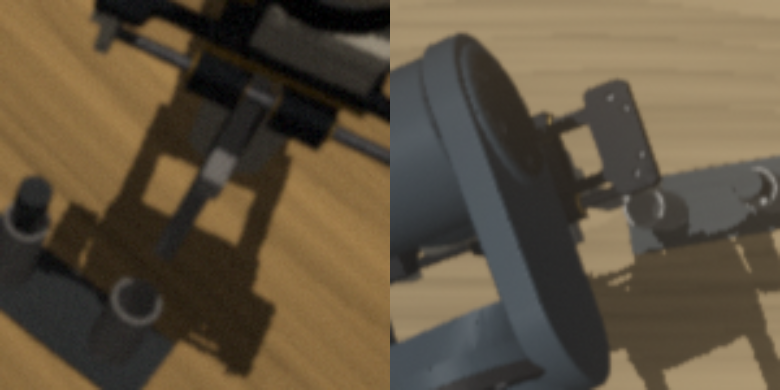

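Call:
send_rows(
  targets=[
    {"tx": 0, "ty": 0, "tz": 20, "roll": 0},
    {"tx": 0, "ty": 0, "tz": 30, "roll": 0},
    {"tx": 0, "ty": 0, "tz": 25, "roll": 0},
    {"tx": 0, "ty": 0, "tz": 10, "roll": 0},
    {"tx": 0, "ty": 0, "tz": 10, "roll": 0},
    {"tx": 0, "ty": 0, "tz": 10, "roll": 0},
    {"tx": 0, "ty": 0, "tz": 0, "roll": 0},
  ],
)

```text
time: 23.25
eef_pos: [554.8, 297.1, 224.6]
eef_rot: [0.0, 0.984, 0.18, -0.0]
ft_force: [-0.7, 0.2, -3.5]
finger_gap: 13.4
```

Call:
send_rows(
  targets=[
    {"tx": 0, "ty": 0, "tz": 15, "roll": 0},
    {"tx": 0, "ty": 0, "tz": 20, "roll": 0},
    {"tx": 0, "ty": 0, "tz": 18, "roll": 0},
    {"tx": 0, "ty": 0, "tz": 10, "roll": 0},
    {"tx": 0, "ty": 0, "tz": 5, "roll": 0},
    {"tx": 0, "ty": 0, "tz": 0, "roll": 0},
  ],
)

```text
time: 24.0
eef_pos: [555.1, 297.3, 157.2]
eef_rot: [-0.0, 0.984, 0.18, 0.0]
ft_force: [1.1, 0.2, -4.2]
finger_gap: 13.5
```

Call:
send_rows(
  targets=[
    {"tx": 0, "ty": 0, "tz": 1.5, "roll": 0},
    {"tx": 0, "ty": 0, "tz": 1.5, "roll": 0},
    {"tx": 0, "ty": 0, "tz": 1.5, "roll": 0},
    {"tx": 0, "ty": 0, "tz": 0.5, "roll": 0},
    {"tx": 0, "ty": 0, "tz": 0, "roll": 0},
  ],
)

```text
time: 24.62
eef_pos: [555.0, 297.2, 152.1]
eef_rot: [0.0, 0.984, 0.18, -0.0]
ft_force: [-0.6, -0.1, -4.2]
finger_gap: 13.7
```

Call:
send_rows(
  targets=[
    {"tx": 0, "ty": 0, "tz": 0, "roll": 0},
    {"tx": 0, "ty": 0, "tz": 0, "roll": 0},
    {"tx": 0, "ty": 0, "tz": 0, "roll": 0},
    {"tx": 0, "ty": 0, "tz": 0, "roll": 0},
    {"tx": 0, "ty": 0, "tz": 0, "roll": 0},
    {"tx": 0, "ty": 0, "tz": 0, "roll": 0},
    {"tx": 0, "ty": 0, "tz": 0, "roll": 0},
    {"tx": 0, "ty": 0, "tz": 0, "roll": 0},
  ],
  grip=0,
)

```text
time: 25.62
eef_pos: [555.0, 297.2, 152.1]
eef_rot: [-0.0, 0.984, 0.18, 0.0]
ft_force: [-1.1, 0.2, 0.1]
finger_gap: 88.8
```

Call:
send_rows(
  targets=[
    {"tx": 0, "ty": 0, "tz": -10, "roll": 0},
    {"tx": 0, "ty": 0, "tz": -25, "roll": 0},
    {"tx": 0, "ty": 0, "tz": -30, "roll": 0},
    {"tx": 0, "ty": 0, "tz": -30, "roll": 0},
    {"tx": 0, "ty": 0, "tz": -30, "roll": 0},
    {"tx": 0, "ty": 0, "tz": -20, "roll": 0},
    {"tx": 0, "ty": 0, "tz": 0, "roll": 0},
    {"tx": 0, "ty": 0, "tz": 0, "roll": 0},
  ],
)

```text
time: 26.62
eef_pos: [554.7, 297.1, 296.4]
eef_rot: [0.0, 0.984, 0.18, -0.001]
ft_force: [-0.3, 0.1, -0.6]
finger_gap: 92.8
```

```bash
python3 - <<'E'
from h import *
s=env.get_state(); print(s['time'],s['eef_pos'],s['ft_force'])
p=shot('wrist'); c=cloud(p)
q=c[(c[...,2]>165)&(c[...,2]<195)&(abs(c[...,0]-555)<60)&(abs(c[...,1]-297)<40)]
print(len(q),np.median(q,0),cv2.minAreaRect(q[:,:2].astype(np.float32)))
for n in ('scene','top'):
    p=shot(n); c=cloud(p)
    for t in ['key_bar','plug','drift_mid','driver_mid','can_mid','tray','bearing']:
        for m in env.masks_of(p,t)[:1]: print(n,t,np.nanmedian(c[m['region']],0).round())
    if n=='scene':
        mm=(abs(c[...,0]-525.4)<26)&(abs(c[...,1]+219.6)<26)&(c[...,2]>89)&(c[...,2]<100); print(cv2.minAreaRect(c[mm][:,:2].astype(np.float32)))
E
```

```text
26.625 [554.67792433 297.07057971 296.36172   ] [-0.30572466  0.0700816  -0.58005378]
1690 [558.09194086 297.14558411 180.80635645] ((555.2095336914062, 296.0163269042969), (79.16674041748047, 13.988259315490723), 20.44135284423828)
scene key_bar [560. 296. 180.]
scene plug [ 529. -212.   87.]
scene drift_mid [577. 200. 144.]
scene driver_mid [596. 103. 147.]
scene can_mid [557. 434.  97.]
scene tray [ 554. -486.   10.]
scene bearing [738.  -2.  19.]
((525.6810913085938, -219.10635375976562), (37.03763198852539, 40.21413040161133), 1.1881635189056396)
top key_bar [ 527. -218.   79.]
top plug [ 525. -218.   79.]
top drift_mid [572. 196. 147.]
top driver_mid [590.  98. 155.]
top tray [ 557. -484.    4.]
```

```bash
python3 -c "
from h import *
print(env.job_done(), env.get_state()['time'])"
```

```text
the job is handed in; nothing more can be done
the job is handed in; nothing more can be done
```

The plug is tight and the key is back in its own pipe. I handed the job in at about 27 s of the 54 s allowed. No verdict is given.

- **Key out and in:** I drew the T-key from its end pipe and put its foot about 14 mm into the plug's socket (from the arm's height). It met no noticeable side force.
- **Turn:** The plug turned about 77° (1.35 rad) clockwise. Over the last small turn it did not move while the measured torque rose from 0.20 to 0.36 N m, so I took that as the stop. It can start no lower than 0, so it ended at about 1.35 rad or more, above the 1.32 limit. The margin is small if the camera angle is off by 1–2°.
- **After drawing the key out:** The plug was still at the same angle.
- **Return:** The key's top stands at 181 mm, which fits its foot resting on the pipe floor. It is within about 1–2 mm of where it started and nearly upright.
- **Other things:** The drift, nut driver, tray, can and bearing read the same as at the start, within a few mm. The gripper was open and 145 mm clear of where it let go of the key.

**Checks that disagreed or failed:**
- The wrist and top cameras differed by 1–2 mm on the pipe centres.
- In the last top picture the network labelled the plug as the key bar, and it did not find the can or the bearing. The key check therefore rests on the wrist and scene views, and the can and bearing on the scene view alone.

I viewed 9 pictures.

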